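# Turn the branch rack to its stop and hang the bearing plate

### The job

Turn the revolving rack back against its stop so that its empty branch faces the robot, then thread the bearing plate onto that branch, push it gently but firmly home against the branch's collar, and let it hang there. Do not force the rack, leave it standing at its stop, and leave the other things on the cabinet where they are.

Things in the scene. Friction and masses are not known exactly. Their poses are not given: they have to be found in the camera images.
- rack: revolving branch rack: round steel foot (124 mm across, 22 mm high, fixed) and a grey column (183 mm high in all) that turns about the vertical through this origin with three level branches, 120 degrees apart, 155 mm up. Two carry a ring and a pulley fixed to them. Origin: centre of the foot's underside; z up; the foot does not turn. At the stop the empty branch points along this body's -x
- tree (a joint): turn of the branches, rad: 0 is the hard stop (empty branch along the rack's -x); larger is turned clockwise from above, empty branch toward the rack's +y; starts at 0.75 to 1.4. Stiff (0.30 N m, about 3 N at a branch end), stays where left. Push the empty branch sideways near its end until the force rises clearly at the stop; keep all loads on the rack under 15 N
- branch_tip (a point): free end of the EMPTY branch on its rod axis, 122 mm from the rack's axis, 155 mm up; x points along the branch inward to the column, z up; turns with it. Level round rod, 22 mm in diameter; its last 9 mm are a rounded nose, 26 mm at the widest. A steel stop collar, 50 mm in diameter, is clamped on it; its outer face lies 44 to 86 mm in from this point, differently each time: feel for it
- plate_center (a point): centre of the loose bearing plate and of its bore: square cast plate 56 x 56 mm, 20 mm thick, standing on edge, 0.27 to 0.44 kg. The bore, 36 mm in diameter, runs through along this point's x; y along its width, z up. It may hang either way round. Home is pressed against the collar with 5 to 10 N (under 4 N is not home, the collar is rigid). Hung, this point is about 6.5 mm below the rod axis
- bored_block: bystander: bored steel block, 35 x 46 x 55 mm, standing on the cabinet; origin at the centre of its underside
- bearing: bystander: ball bearing lying flat, 52 mm in diameter, 15 mm high; origin at the centre of its underside
- nut: bystander: large hex nut lying flat, 30 x 34 x 14 mm; origin at the centre of its underside
Things that resemble listed ones, but are neither listed nor needed, are in the scene too. What is shaped like the part that bears plate_center but pink is not meant.

How it is judged:
By the outcome, as a careful person would: the job done as asked, in the order asked, and still so for the second after the job is handed in, with the robot touching nothing.
It also fails if it takes over 67 s, if anything falls off the work surface, if the arm or the gripper's body presses on something with over 40 N, if the wrist force passes 120 N, or if a joint passes its speed limit or range.

### The arm

A 6-joint arm with a two-finger parallel gripper is mounted at the origin on a cart in front of the work surface, level with it; the furniture and walls round the work are solid. World frame = base frame: x ahead of the robot, y to its left, z up, the work surface at z = 0. Lengths are in m, angles in degrees, forces in N, time in s.
With the tool pointing down it reaches from about 0.375 to 0.9 m from the base axis. Payload 3.1 kg.
Tool frame: the origin (TCP) lies midway between the tips of the shut fingers; the grasp point (between the pads) lies ctrl.grasp_offset behind it (ctrl.grasp_offset is the distance from the TCP to the grasp point, in m); z points along the fingers, y is the direction in which the jaws open and shut (so a half turn about z gives the same grasp; the last joint's range is limited). The gripper opens to 85 mm and grips with 20 to 120 N. Pads are 22 mm wide; open, the fingers measure 114 mm over their backs; the gripper's body (76 mm by 85 mm) begins 54 mm behind the grasp point. The pads swing forward as they close: fully open they stand 13 mm farther back than shut.
Start: joints at [55.204, 30.224, 82.088, -0, 67.689, -10.227], TCP at [0.26, 0.568, 0.231] pointing down, gripper open.
Joint ranges: [-176.69, 176.69], [-43.24, 126.21], [12.49, 139.97], [-82, 262], [0, 151.66], [-163.58, 163.58]. Speed limits (degrees/s): [159.86, 159.86, 180, 180, 180, 180].

### API

Orientations are given as [roll, pitch, yaw] about the fixed x, y, z axes, in that order (R = Rz(yaw) Ry(pitch) Rx(roll)).
In Python, from rig import ctrl, vision gives the robot as it stands. The module is installed in compiled form; this text tells all that it offers.
- The arm moves only by the tool play_rows, never from a script. Its arguments are lists of equal length, an entry for each row: "fingers": the opening, from 0 (shut) to 1 (fully open); "linear": the shift along the tool's x, y, z in mm, a list of three; "rot": the turn, a rotation vector about the tool's x, y, z in rad, a list of three. In form: {"fingers": [fingers, ...], "linear": [[dx, dy, dz], ...], "rot": [[wx, wy, wz], ...]}. A call has 1 to 8 rows; each row is the pose to reach, as a shift and turn from the pose commanded when the call began, along the tool's axes at that moment; what a row does not reach only later rows make up. A row lasts 1/12 s, in which the tool goes at most 41.7 mm and 7.16 degrees, less where a joint would pass 70% of its speed; a pose out of reach is approached as far as the arm can. A call with a gripper value outside its range is refused whole. The fingers move at their own pace and stop on an object; "newtons" is the grip in N (left out, the last holds). Time passes only in rows, so rows that repeat a pose let the fingers close. It gives the time, the measured TCP pose, the force and the opening at its end, in the units of the state.
- ctrl.read_state(): the state, without advancing time (a new reading comes with each control period).
- vision.snapshot(name): name is "side" or "top"; returns the picture (420x560x3 uint8, red, green, blue); there is no depth.
- vision.camera_info(name): a dict with "vfov" (degrees; the focal length in pixels is half the picture's height over the tangent of half this angle, whatever the lens; pixels are square), "cx", "cy" (the principal point, pixels), "rvec" (rotation vector, rad) and "tvec" (3), from world to camera coordinates, as OpenCV has them. Camera axes: x right, y down, z forward; pixel columns grow to the right and rows downward; lengths in m; the calibration is good to about 2 mm. A picture is of the moment at which its call begins. camera_info takes no time and is no camera call.
- ctrl.sign_off(): hands the job in, once; it reports no verdict.
The state is a dict: "clock": time; "joint_pos": joint angles; "joint_velocities": joint speeds; "joint_torque": joint torques, N m; "eef_pos": TCP position; "tcp_rot": TCP orientation; "contact_force": force on the tool from outside, world axes, zero at the start; "wrist_torque": the same for the moment, N m; "gripper_width": finger opening in m.
Only numpy, scipy, OpenCV 4.12 (cv2) and the standard library are available. Lean on these libraries where they do the work, as an engineer would, in place of code of your own. Each camera call takes 0.05 s, during which the arm holds its last target.

## Working session

There is one attempt and no reset: what is moved stays moved. The work goes in short steps, Python scripts to look and compute and a tool call to move; the robot and the scene stay as the last step left them, time stands still between calls to the robot, and variables do not carry over. Pictures are saved under pics/ and viewed, and the job is handed in when it is done.

Besides the shell and the picture viewer there is one more tool, called after "Emit:" as name(argument=value, ...) on one line, values as JSON. play_rows: Moves the arm, as the interface text tells. Its arguments: {"type":"object","properties":{"fingers":{"type":"array","items":{"type":"number"}},"linear":{"type":"array","items":{"type":"array","items":{"type":"number"}}},"rot":{"type":"array","items":{"type":"array","items":{"type":"number"}}},"newtons":{"type":"number"}},"required":["fingers","linear","rot"]}

```bash
mkdir -p pics; ls; python3 - <<'E'
from rig import ctrl, vision
import cv2
print(ctrl.read_state(), ctrl.grasp_offset)
for n in("side","top"):
    print(n,vision.camera_info(n))
    cv2.imwrite(f"pics/{n}0.png",vision.snapshot(n)[:,:,::-1])
E
```

```text
pics
{'clock': 0.0, 'joint_pos': array([ 5.52058997e+01,  3.02817979e+01,  8.21575515e+01, -1.81243211e-03,
        6.76889737e+01, -1.02282586e+01]), 'joint_velocities': array([ 0.11882204,  0.0775465 , -0.02419146, -0.02315756,  0.0390453 ,
        0.05348273]), 'joint_torque': array([ 1.13739486e-04, -4.42345655e+01, -1.78030086e+01, -2.77427080e-04,
        8.60455271e-03,  4.12480460e-06]), 'eef_pos': array([0.25940526, 0.56782424, 0.23029679]), 'tcp_rot': array([-1.79873419e+02, -2.11377491e-02,  1.55434825e+02]), 'contact_force': array([-1.00163297, -0.31822953,  0.27710212]), 'wrist_torque': array([ 0.04869482, -0.02124679,  0.0068235 ]), 'gripper_width': 0.08540679584590688} 0.0187
side {'vfov': 43.88035510338799, 'cx': 275.2610321698138, 'cy': 205.07634048793432, 'rvec': array([ 0.50594734, -2.88503721,  0.83041898]), 'tvec': array([0.54296513, 0.20586544, 0.86778671])}
top {'vfov': 48.933387481428525, 'cx': 280.3358396423572, 'cy': 209.00509270587617, 'rvec': array([ 2.18054339, -2.22068376,  0.12882941]), 'tvec': array([0.02470061, 0.56657744, 0.92359529])}
```

View pics/side0.png

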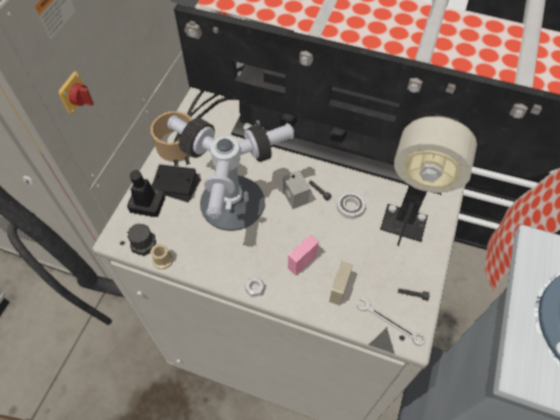

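View pics/top0.png

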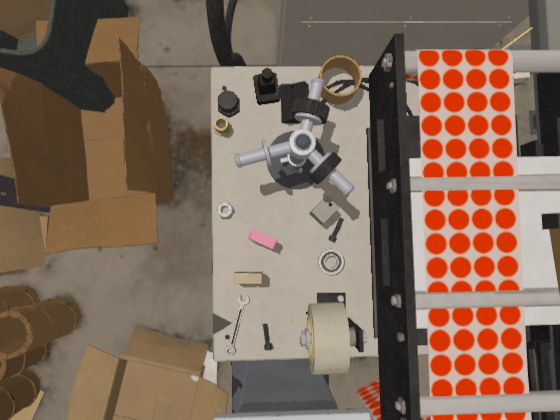

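```bash
cat > h.py <<'E'
from rig import ctrl, vision
import cv2, numpy as np
def cam(n):
    i=vision.camera_info(n); f=210/np.tan(np.radians(i['vfov']/2))
    K=np.array([[f,0,i['cx']],[0,f,i['cy']],[0,0,1]]); R=cv2.Rodrigues(i['rvec'])[0]
    return K,R,np.array(i['tvec'])
def proj(n,P):
    K,R,t=cam(n); return cv2.projectPoints(np.array(P,float).reshape(-1,3),cv2.Rodrigues(R)[0],t,K,None)[0][:,0]
def ray(n,uv):
    K,R,t=cam(n); return -R.T@t, R.T@np.linalg.inv(K)@np.array([uv[0],uv[1],1.])
def onz(n,uv,z):
    o,d=ray(n,uv); return o+d*(z-o[2])/d[2]
def tri(a,b):
    K,R,t=cam("side");P1=K@np.c_[R,t];K,R,t=cam("top");P2=K@np.c_[R,t]
    X=cv2.triangulatePoints(P1,P2,np.array(a,float).reshape(2,1),np.array(b,float).reshape(2,1))[:,0];X=X[:3]/X[3]
    return X, proj("side",X)[0]-a, proj("top",X)[0]-b
def crop(img,x0,y0,x1,y1,name,s=6):
    c=cv2.resize(img[y0:y1,x0:x1],None,fx=s,fy=s,interpolation=cv2.INTER_CUBIC); cv2.imwrite(name,c)
E
python3 - <<'E'
from h import *
for n in("side","top"):
    im=cv2.imread(f"pics/{n}0.png")
    g=im.copy()
    for x in np.arange(0,1.2,.1):
        for y in np.arange(-.6,.9,.1):
            p=proj(n,[x,y,0])[0]
            if 0<p[0]<560 and 0<p[1]<420:
                cv2.circle(g,(int(p[0]),int(p[1])),2,(0,255,0),-1); cv2.putText(g,f"{x:.1f},{y:.1f}",(int(p[0]),int(p[1])),0,.3,(255,0,0),1)
    cv2.imwrite(f"pics/{n}_g.png",g)
    K,R,t=cam(n);print(n,-R.T@t,K[0,0])
im=cv2.imread("pics/top0.png");crop(im,220,60,360,180,"pics/ct_rack.png",5);crop(im,215,225,285,295,"pics/ct_pl.png",8)
im=cv2.imread("pics/side0.png");crop(im,150,100,310,230,"pics/cs_rack.png",5);crop(im,280,225,370,310,"pics/cs_pl.png",7)
E
```

```text
side [0.41153475 0.45456621 0.84513561] 521.3347519930867
top [0.49425338 0.05245119 0.96312556] 461.51370353485834
```

View pics/top_g.png

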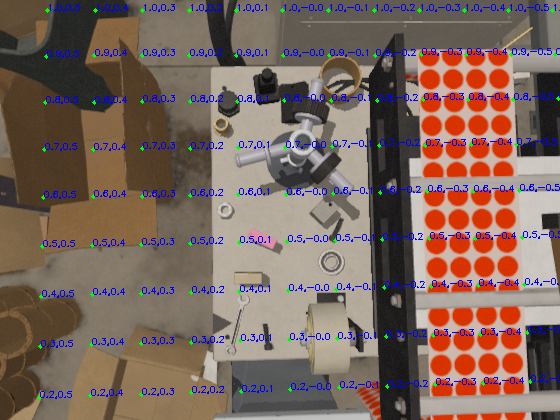

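View pics/ct_rack.png

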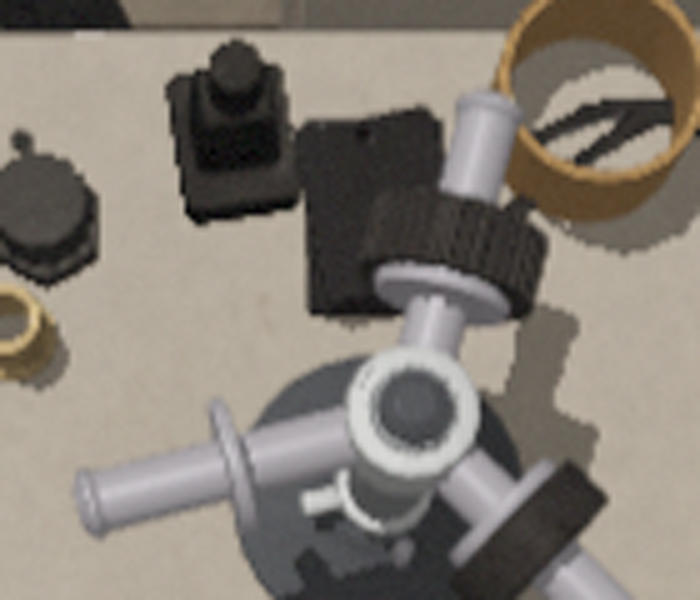

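View pics/ct_pl.png

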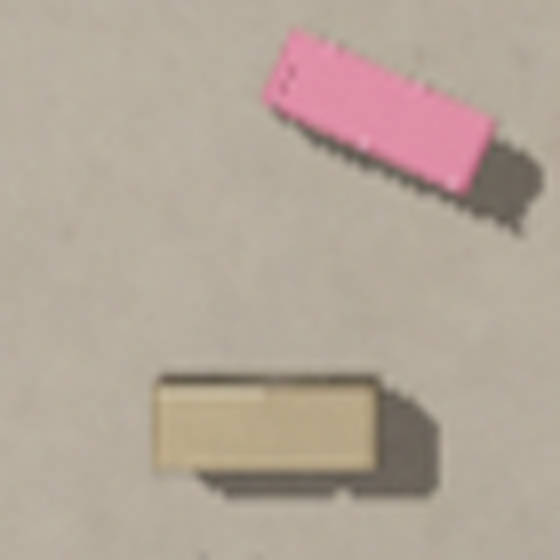

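View pics/cs_rack.png

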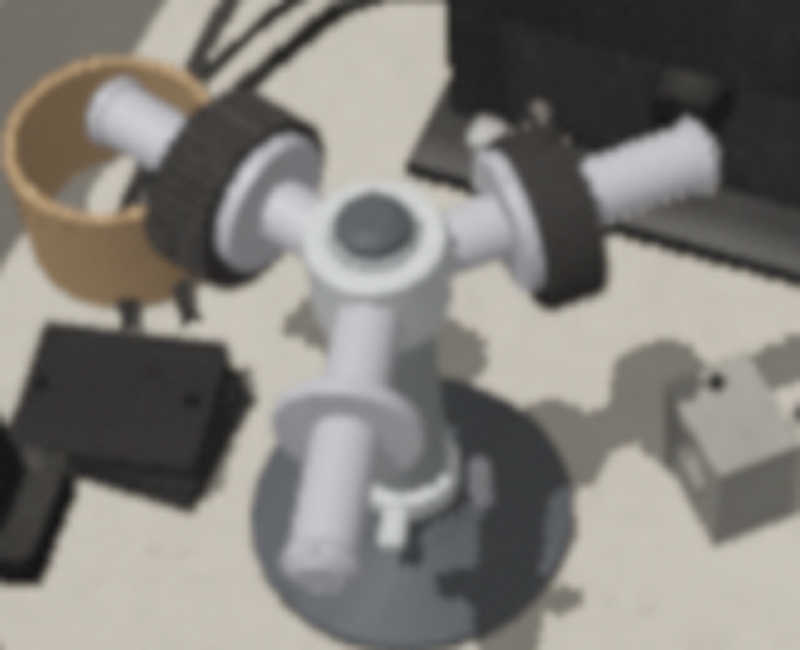

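View pics/cs_pl.png

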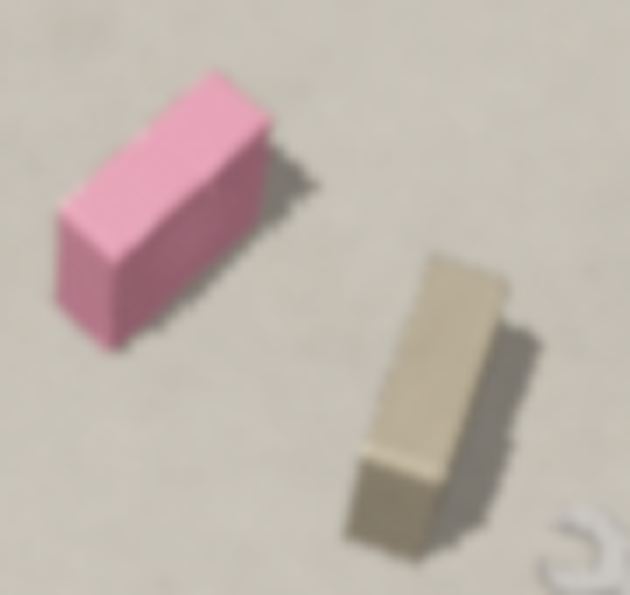

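```bash
python3 - <<'E'
from h import *
# rack: cap centre pixels top crop(5x, off 220,60): (412,402)-> ; side crop (375,225)/5+ (150,100)
ct=np.array([414,402])/5+[220,60]; cs=np.array([375,228])/5+[150,100]
print("cap",tri(cs,ct), onz("top",ct,.183),onz("side",cs,.183))
tt=np.array([90,505])/5+[220,60]; ts=np.array([318,570])/5+[150,100]
print("tip",tri(ts,tt), onz("top",tt,.155),onz("side",ts,.155))
im=cv2.imread("pics/top0.png");hsv=cv2.cvtColor(im,cv2.COLOR_BGR2HSV)
print(hsv[279,248],hsv[240,263],hsv[300,225])
# plate top face corners
a=np.array([[155,383],[377,383],[377,472],[155,472]])/8+[215,225]
P=np.array([onz("top",p,.056) for p in a]);print(P.round(4),P.mean(0),np.linalg.norm(P[1]-P[0]),np.linalg.norm(P[2]-P[1]))
b=np.array([[436,252],[510,285],[438,480],[360,450]])/7+[280,225]
P=np.array([onz("side",p,.056) for p in b]);print(P.round(4),P.mean(0),np.linalg.norm(P[1]-P[0]),np.linalg.norm(P[2]-P[1]))
for n in ("side","top"):
    im=cv2.imread(f"pics/{n}0.png");hsv=cv2.cvtColor(im,cv2.COLOR_BGR2HSV)
    # foot: dark bluish
E
```

```text
cap (array([ 0.67317182, -0.02112229,  0.1744898 ]), array([-0.44526128, -0.08141154]), array([0.1416776 , 0.52350115])) [ 0.67215718 -0.02010556  0.183     ] [ 0.66910979 -0.01517599  0.183     ]
tip (array([0.64451973, 0.09331192, 0.15173175]), array([0.52594937, 0.09112347]), array([-0.15992083, -0.57492817])) [0.64288441 0.09287875 0.155     ] [0.64425264 0.09513987 0.155     ]
[ 19  66 185] [171  90 223] [ 18  32 184]
[[0.4412 0.1076 0.056 ]
 [0.44   0.0537 0.056 ]
 [0.4186 0.0541 0.056 ]
 [0.4198 0.1079 0.056 ]] [0.42990491 0.08084348 0.056     ] 0.05391780683483706 0.021476479438510037
[[0.4382 0.0548 0.056 ]
 [0.4193 0.0572 0.056 ]
 [0.4217 0.1107 0.056 ]
 [0.4407 0.1097 0.056 ]] [0.42997111 0.08311164 0.056     ] 0.019102918043892185 0.0535803139900504
```

```bash
cat >> h.py <<'E'
from scipy.spatial.transform import Rotation as Ro
def go(p,yaw,s=None):
    s=s or ctrl.read_state(); R0=Ro.from_euler('xyz',s['tcp_rot'],degrees=True)
    R1=Ro.from_euler('xyz',[180,0,yaw],degrees=True)
    return (R0.inv().apply(np.array(p)-s['eef_pos'])*1000).round(1), (R0.inv()*R1).as_rotvec().round(3)
def st():
    s=ctrl.read_state(); print(round(s['clock'],2),s['eef_pos'].round(4),s['tcp_rot'].round(1),s['contact_force'].round(2),round(s['gripper_width'],4),s['joint_pos'].round(0))
E
python3 -c "
from h import *
print(go([.6786,.0838,.23],14)); print(go([.6786,.0838,.138],14))"
```

```text
(array([-582.5, -266. ,    0.7]), array([-1.000e-03,  2.000e-03,  2.468e+00]))
(array([-582.5, -265.8,   92.7]), array([-1.000e-03,  2.000e-03,  2.468e+00]))
```

Emit:
play_rows(fingers=[0,0,0,0,0,0,0,0], linear=[[-582,-266,0],[-582,-266,0],[-582,-266,0],[-582,-266,0],[-582,-266,0],[-582,-266,0],[-582,-266,0],[-582,-266,0]], rot=[[0,0,2.468],[0,0,2.468],[0,0,2.468],[0,0,2.468],[0,0,2.468],[0,0,2.468],[0,0,2.468],[0,0,2.468]], newtons=60)

```text
clock: 0.77
eef_pos: [0.4786, 0.3145, 0.231]
tcp_rot: [-180.0, 0.0, 97.8]
contact_force: [0.9, 0.4, 0.6]
gripper_width: 0.0003
```

```bash
python3 -c "
from h import *
st();print(go([.6786,.0838,.23],14)); "
```

```text
0.77 [0.4786 0.3145 0.231 ] [-180.     0.    97.8] [0.86 0.4  0.58] 0.0003 [22. 26. 90.  0. 64. 14.]
(array([-255.7,  166.9,    0.9]), array([-1.000e-03,  1.000e-03,  1.462e+00]))
```

Emit:
play_rows(fingers=[0,0,0,0,0,0,0,0], linear=[[-256,167,0],[-256,167,0],[-256,167,0],[-256,167,0],[-256,167,0],[-256,167,0],[-256,167,0],[-256,167,0]], rot=[[0,0,1.462],[0,0,1.462],[0,0,1.462],[0,0,1.462],[0,0,1.462],[0,0,1.462],[0,0,1.462],[0,0,1.462]])

```text
clock: 1.43
eef_pos: [0.6833, 0.0809, 0.2306]
tcp_rot: [179.8, -0.0, 40.2]
contact_force: [0.1, 0.2, -0.2]
gripper_width: 0.0001
```

```bash
python3 -c "
from h import *
st();print(go([.6786,.0838,.138],14)); "
```

```text
1.43 [0.6833 0.0809 0.2306] [179.8  -0.   40.2] [ 0.07  0.2  -0.17] 0.0001 [-2. 35. 72. -0. 72. 47.]
(array([-1.8, -5.6, 92.6]), array([ 0.003, -0.001,  0.458]))
```

Emit:
play_rows(fingers=[0,0,0,0,0,0,0,0], linear=[[0,0,0],[0,0,0],[0,0,20],[0,0,45],[0,0,70],[0,0,92],[0,0,92],[0,0,92]], rot=[[0,0,0.458],[0,0,0.458],[0,0,0.458],[0,0,0.458],[0,0,0.458],[0,0,0.458],[0,0,0.458],[0,0,0.458]])

```text
clock: 2.1
eef_pos: [0.6782, 0.0866, 0.1376]
tcp_rot: [-179.9, 0.2, 14.6]
contact_force: [1.1, 1.0, -0.2]
gripper_width: -0.0003
```

```bash
python3 - <<'E'
from h import *
st()
im=vision.snapshot("top")[:,:,::-1].copy();crop(im,210,70,370,190,"pics/t1.png",4)
im2=vision.snapshot("side")[:,:,::-1].copy();crop(im2,130,60,310,230,"pics/s1.png",3)
E
```

```text
2.1 [0.6782 0.0866 0.1376] [-179.9    0.2   14.6] [ 1.1   1.02 -0.2 ] -0.0003 [-2. 41. 77.  0. 62. 73.]
```

View pics/t1.png

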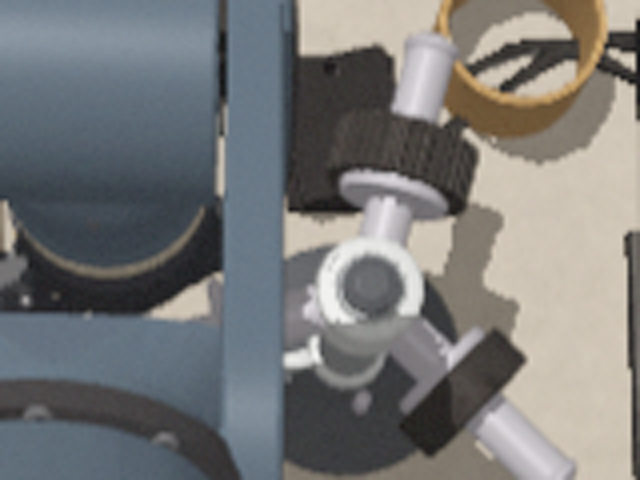

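View pics/s1.png

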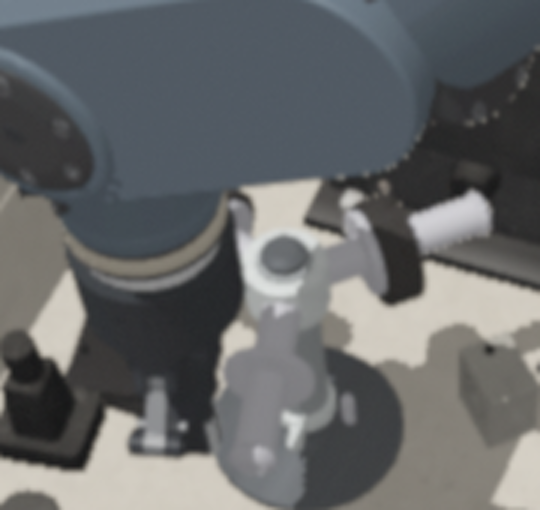

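```bash
cat >> h.py <<'E'
AX=np.array([.671,-.018])
def arc(ths,d=.022,r=.097,z=.138):
    for th in ths:
        t=np.radians(th);p=AX+r*np.array([np.cos(t),np.sin(t)])+d*np.array([np.sin(t),-np.cos(t)])
        l,w=go([*p,z],th-90); print(th,l.round(0).tolist(),w.round(2).tolist())
E
python3 -c "
from h import *
arc(range(104,128,3))"
```

```text
104 [-12.0, 2.0, 2.0] [0.0, -0.0, 0.01]
107 [-18.0, 1.0, 2.0] [0.0, -0.0, -0.04]
110 [-23.0, 0.0, 2.0] [0.0, -0.0, -0.09]
113 [-28.0, -0.0, 2.0] [0.0, -0.0, -0.15]
116 [-33.0, -1.0, 2.0] [0.0, -0.0, -0.2]
119 [-38.0, -1.0, 2.0] [0.0, -0.0, -0.25]
122 [-44.0, -0.0, 2.0] [0.0, -0.0, -0.3]
125 [-49.0, 0.0, 2.0] [0.0, -0.0, -0.36]
```

Emit:
play_rows(fingers=[0,0,0,0,0,0,0,0], linear=[[-6,2,2],[-12,1,3],[-18,1,3],[-23,0,3],[-28,0,3],[-33,-1,3],[-38,-1,3],[-44,0,3]], rot=[[0,0,0.01],[0,0,0.01],[0,0,-0.04],[0,0,-0.09],[0,0,-0.15],[0,0,-0.2],[0,0,-0.25],[0,0,-0.3]])

```text
clock: 2.87
eef_pos: [0.6387, 0.0759, 0.1381]
tcp_rot: [179.8, -0.3, 31.9]
contact_force: [2.9, 2.1, -0.1]
gripper_width: -0.0003
```

```bash
python3 -c "
from h import *
st();arc(range(125,149,3))"
```

```text
2.87 [0.6387 0.0759 0.1381] [179.8  -0.3  31.9] [ 2.93  2.05 -0.08] -0.0003 [-3. 38. 84.  0. 58. 55.]
125 [-5.0, -1.0, 0.0] [0.0, -0.01, -0.05]
128 [-11.0, -2.0, 0.0] [0.0, -0.01, -0.11]
131 [-16.0, -2.0, -0.0] [0.0, -0.01, -0.16]
134 [-21.0, -3.0, -0.0] [0.0, -0.01, -0.21]
137 [-26.0, -3.0, -0.0] [0.0, -0.01, -0.26]
140 [-31.0, -2.0, -0.0] [0.0, -0.01, -0.32]
143 [-36.0, -2.0, -0.0] [0.0, -0.0, -0.37]
146 [-42.0, -1.0, -0.0] [0.0, -0.0, -0.42]
```

Contact made (about 3.5 N, the friction level). Continue the arc up to 143°.

Emit:
play_rows(fingers=[0,0,0,0,0,0,0,0], linear=[[-5,-1,0],[-11,-2,0],[-16,-2,0],[-21,-3,0],[-26,-3,0],[-31,-2,0],[-34,-2,0],[-36,-2,0]], rot=[[0,0,-0.05],[0,0,-0.11],[0,0,-0.16],[0,0,-0.21],[0,0,-0.26],[0,0,-0.32],[0,0,-0.34],[0,0,-0.37]])

```text
clock: 3.53
eef_pos: [0.6069, 0.058, 0.1381]
tcp_rot: [179.7, -0.2, 53.0]
contact_force: [2.6, 1.4, 0.6]
gripper_width: 0.0002
```

```bash
python3 - <<'E'
from h import *
st();arc(np.arange(144.5,157,1.5))
im2=vision.snapshot("side")[:,:,::-1].copy();crop(im2,130,60,310,230,"pics/s2.png",3)
E
```

```text
3.53 [0.6069 0.058  0.1381] [179.7  -0.2  53. ] [2.57 1.42 0.6 ] 0.0002 [-5. 36. 89.  0. 55. 32.]
144.5 [-3.0, -1.0, 0.0] [0.0, -0.0, -0.03]
146.0 [-5.0, -1.0, 0.0] [0.0, -0.0, -0.05]
147.5 [-8.0, -2.0, 0.0] [0.0, -0.0, -0.08]
149.0 [-10.0, -2.0, 0.0] [0.0, -0.0, -0.1]
150.5 [-13.0, -2.0, 0.0] [0.0, -0.0, -0.13]
152.0 [-16.0, -2.0, 0.0] [0.0, -0.0, -0.16]
153.5 [-18.0, -2.0, -0.0] [0.0, -0.0, -0.18]
155.0 [-21.0, -2.0, -0.0] [0.0, -0.0, -0.21]
156.5 [-23.0, -2.0, -0.0] [0.0, -0.0, -0.24]
```

View pics/s2.png

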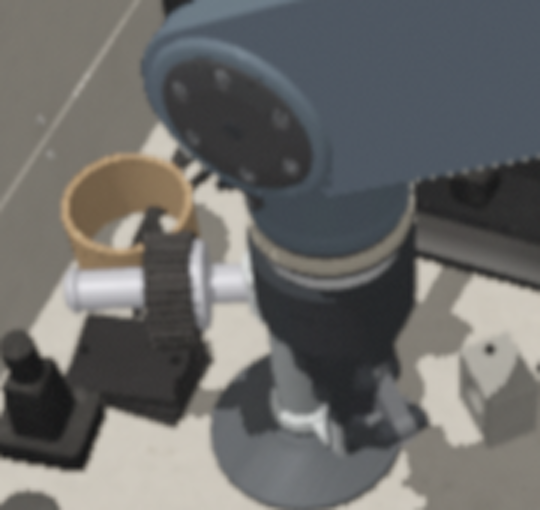

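Emit:
play_rows(fingers=[0,0,0,0], linear=[[-3,-1,0],[-5,-1,0],[-8,-2,0],[-10,-2,0]], rot=[[0,0,-0.03],[0,0,-0.05],[0,0,-0.08],[0,0,-0.1]])

```text
clock: 3.92
eef_pos: [0.5982, 0.0515, 0.1372]
tcp_rot: [179.9, -0.1, 58.7]
contact_force: [2.8, 1.2, 1.9]
gripper_width: 0.0002
```

Emit:
play_rows(fingers=[0,0,0,0], linear=[[-3,-1,0],[-5,-1,0],[-8,0,0],[-10,0,0]], rot=[[0,0,-0.03],[0,0,-0.05],[0,0,-0.08],[0,0,-0.1]])

```text
clock: 4.25
eef_pos: [0.5913, 0.0433, 0.1363]
tcp_rot: [-179.9, -0.0, 64.5]
contact_force: [0.3, 3.0, 2.1]
gripper_width: -0.0
```

```bash
python3 - <<'E'
from h import *
st();arc(np.arange(155,168,1.5))
E
```

```text
4.25 [0.5913 0.0433 0.1363] [-179.9   -0.    64.5] [0.3  2.97 2.13] -0.0 [-7. 35. 92.  0. 54. 19.]
155.0 [0.0, 1.0, -2.0] [-0.0, -0.0, -0.01]
156.5 [-2.0, 1.0, -2.0] [-0.0, -0.0, -0.04]
158.0 [-5.0, 0.0, -2.0] [-0.0, -0.0, -0.06]
159.5 [-8.0, -0.0, -2.0] [-0.0, -0.0, -0.09]
161.0 [-10.0, -0.0, -2.0] [-0.0, -0.0, -0.11]
162.5 [-13.0, -1.0, -2.0] [-0.0, -0.0, -0.14]
164.0 [-15.0, -1.0, -2.0] [-0.0, -0.0, -0.17]
165.5 [-18.0, -1.0, -2.0] [-0.0, -0.0, -0.19]
167.0 [-20.0, -1.0, -2.0] [-0.0, -0.0, -0.22]
```

Emit:
play_rows(fingers=[0,0,0,0], linear=[[-2,0,-1],[-5,0,-1],[-7,0,-1],[-9,0,-1]], rot=[[0,0,-0.03],[0,0,-0.06],[0,0,-0.08],[0,0,-0.1]])

```text
clock: 4.58
eef_pos: [0.5864, 0.0354, 0.1366]
tcp_rot: [-179.7, 0.0, 70.2]
contact_force: [-1.8, 4.0, -0.3]
gripper_width: 0.0001
```

Emit:
play_rows(fingers=[0,0,0], linear=[[-2,0,0],[-4,0,0],[-6,0,0]], rot=[[0,0,-0.02],[0,0,-0.05],[0,0,-0.07]])

```text
clock: 4.83
eef_pos: [0.5852, 0.0294, 0.1367]
tcp_rot: [-179.8, 0.0, 74.3]
contact_force: [-2.1, 3.4, -1.5]
gripper_width: -0.0001
```

```bash
python3 - <<'E'
from h import *
st();arc(np.arange(163,182,1.5))
E
```

```text
4.83 [0.5852 0.0294 0.1367] [-179.8    0.    74.3] [-2.09  3.43 -1.53] -0.0001 [-8. 34. 93.  0. 53.  8.]
163.0 [2.0, -1.0, -1.0] [-0.0, 0.0, 0.02]
164.5 [-1.0, -2.0, -1.0] [-0.0, 0.0, -0.0]
166.0 [-3.0, -2.0, -1.0] [-0.0, 0.0, -0.03]
167.5 [-6.0, -3.0, -1.0] [-0.0, 0.0, -0.06]
169.0 [-8.0, -3.0, -1.0] [-0.0, 0.0, -0.08]
170.5 [-11.0, -3.0, -1.0] [-0.0, -0.0, -0.11]
172.0 [-14.0, -4.0, -1.0] [-0.0, -0.0, -0.14]
173.5 [-16.0, -4.0, -1.0] [-0.0, -0.0, -0.16]
175.0 [-19.0, -4.0, -1.0] [-0.0, -0.0, -0.19]
176.5 [-21.0, -4.0, -1.0] [-0.0, -0.0, -0.21]
178.0 [-24.0, -4.0, -1.0] [-0.0, -0.0, -0.24]
179.5 [-27.0, -4.0, -1.0] [-0.0, -0.0, -0.26]
181.0 [-29.0, -4.0, -1.0] [-0.0, -0.0, -0.29]
```

Emit:
play_rows(fingers=[0,0,0], linear=[[-2,-2,0],[-4,-3,-1],[-6,-4,-1]], rot=[[0,0,-0.02],[0,0,-0.05],[0,0,-0.07]])

```text
clock: 5.08
eef_pos: [0.5821, 0.0239, 0.1384]
tcp_rot: [179.8, 0.0, 78.3]
contact_force: [3.0, 1.9, -1.5]
gripper_width: 0.0001
```

Emit:
play_rows(fingers=[0,0,0], linear=[[-2,0,0],[-4,0,0],[-6,0,0]], rot=[[0,0,-0.02],[0,0,-0.04],[0,0,-0.06]])

```text
clock: 5.33
eef_pos: [0.5796, 0.0183, 0.1384]
tcp_rot: [-180.0, 0.0, 81.7]
contact_force: [-0.6, 3.0, 0.5]
gripper_width: -0.0002
```

```bash
python3 - <<'E'
from h import *
st();arc(np.arange(169,182,1.5))
im2=vision.snapshot("side")[:,:,::-1].copy();crop(im2,130,60,310,230,"pics/s3.png",3)
im=vision.snapshot("top")[:,:,::-1].copy();crop(im,210,70,370,230,"pics/t3.png",4)
E
```

```text
5.33 [0.5796 0.0183 0.1384] [-180.     0.    81.7] [-0.55  2.97  0.55] -0.0002 [-9. 34. 94. -0. 53. -1.]
169.0 [4.0, -0.0, 0.0] [-0.0, 0.0, 0.05]
170.5 [1.0, -1.0, 0.0] [-0.0, 0.0, 0.02]
172.0 [-1.0, -1.0, 0.0] [-0.0, 0.0, -0.0]
173.5 [-4.0, -2.0, 0.0] [-0.0, 0.0, -0.03]
175.0 [-6.0, -2.0, 0.0] [-0.0, -0.0, -0.06]
176.5 [-9.0, -3.0, 0.0] [-0.0, -0.0, -0.08]
178.0 [-12.0, -3.0, 0.0] [-0.0, -0.0, -0.11]
179.5 [-14.0, -3.0, 0.0] [-0.0, -0.0, -0.14]
181.0 [-17.0, -4.0, 0.0] [-0.0, -0.0, -0.16]
```

View pics/s3.png

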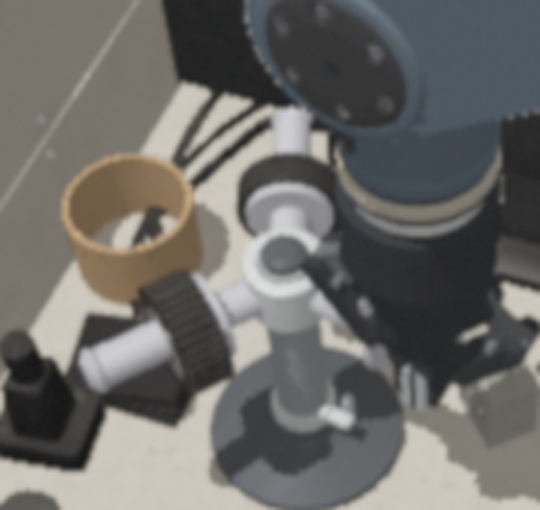

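View pics/t3.png

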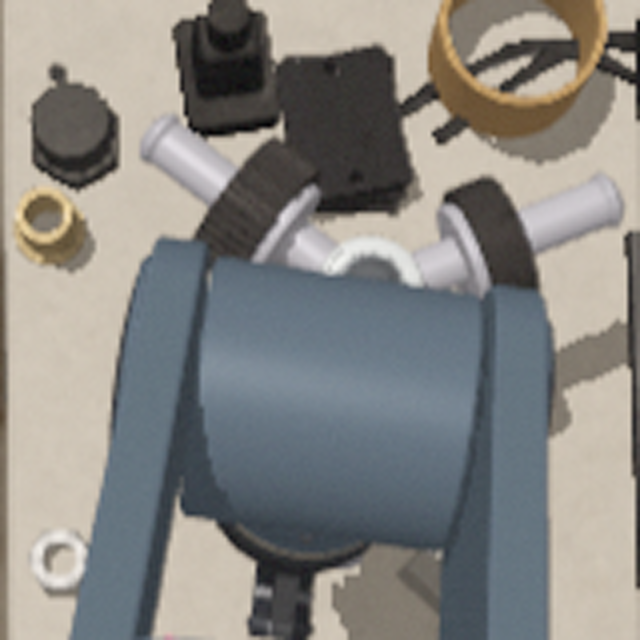

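Emit:
play_rows(fingers=[0,0,0], linear=[[-2,-1,0],[-3.5,-2,0],[-5,-2,0]], rot=[[0,0,-0.02],[0,0,-0.04],[0,0,-0.055]])

```text
clock: 5.68
eef_pos: [0.5776, 0.0137, 0.1385]
tcp_rot: [179.9, 0.0, 84.9]
contact_force: [1.8, 2.3, -1.3]
gripper_width: 0.0004
```

Emit:
play_rows(fingers=[0,0], linear=[[-1.5,0,0],[-3,0,0]], rot=[[0,0,-0.015],[0,0,-0.03]])

```text
clock: 5.85
eef_pos: [0.5767, 0.0109, 0.1384]
tcp_rot: [-180.0, -0.0, 86.6]
contact_force: [0.8, 2.6, 0.7]
gripper_width: 0.0001
```

Emit:
play_rows(fingers=[0,0], linear=[[-1.5,0,0],[-3,0,0]], rot=[[0,0,-0.015],[0,0,-0.03]])

```text
clock: 6.02
eef_pos: [0.5763, 0.0104, 0.1384]
tcp_rot: [-180.0, -0.3, 88.2]
contact_force: [-0.1, 14.8, 2.2]
gripper_width: -0.0002
```

```bash
python3 - <<'E'
from h import *
st();arc(np.arange(174.5,185,1.5))
E
```

```text
6.02 [0.5763 0.0104 0.1384] [-180.    -0.3   88.2] [-0.07 14.83  2.15] -0.0002 [-10.  34.  94.   0.  53.  -9.]
174.5 [3.0, 0.0, 0.0] [-0.0, -0.0, 0.06]
176.0 [0.0, -0.0, 0.0] [-0.0, -0.0, 0.04]
177.5 [-2.0, -1.0, 0.0] [-0.0, -0.0, 0.01]
179.0 [-5.0, -2.0, 0.0] [-0.0, -0.0, -0.01]
180.5 [-7.0, -2.0, 0.0] [-0.0, -0.0, -0.04]
182.0 [-10.0, -3.0, 0.0] [-0.0, -0.0, -0.07]
183.5 [-12.0, -3.0, 0.0] [-0.0, -0.0, -0.09]
```

Emit:
play_rows(fingers=[0,0,0], linear=[[4,0,0],[10,0,0],[20,0,0]], rot=[[0,0,0],[0,0,0],[0,0,0]])

```text
clock: 6.27
eef_pos: [0.5773, 0.027, 0.1384]
tcp_rot: [-180.0, 0.1, 88.2]
contact_force: [-0.5, -0.1, -0.7]
gripper_width: 0.0002
```

Emit:
play_rows(fingers=[0,0,0,0,0,0], linear=[[0,0,-30],[0,0,-65],[-10,-30,-95],[-10,-60,-95],[-10,-90,-95],[-10,-100,-95]], rot=[[0,0,0],[0,0,0],[0,0,0],[0,0,-0.1],[0,0,-0.2],[0,0,-0.3]])

```text
clock: 6.77
eef_pos: [0.4719, 0.0218, 0.2336]
tcp_rot: [-179.7, -0.1, 105.7]
contact_force: [-0.2, -0.2, -0.7]
gripper_width: -0.0001
```

```bash
python3 - <<'E'
from h import *
st()
P=[.43,.082]
print(go([*P,.16],178.5),go([.43,.082,.09],178.5))
im2=vision.snapshot("side")[:,:,::-1].copy();crop(im2,130,60,310,230,"pics/s4.png",4)
cv2.imwrite("pics/side4.png",im2)
im=vision.snapshot("top")[:,:,::-1].copy();crop(im,210,70,370,230,"pics/t4.png",4);cv2.imwrite("pics/top4.png",im)
E
```

```text
6.77 [0.4719 0.0218 0.2336] [-1.797e+02 -1.000e-01  1.057e+02] [-0.22 -0.24 -0.67] -0.0001 [-11.  18. 103.  -0.  59. -27.]
(array([ 69.3, -23.7,  73.7]), array([-0.003, -0.004, -1.27 ])) (array([ 69.2, -23.3, 143.7]), array([-0.003, -0.004, -1.27 ]))
```

View pics/s4.png

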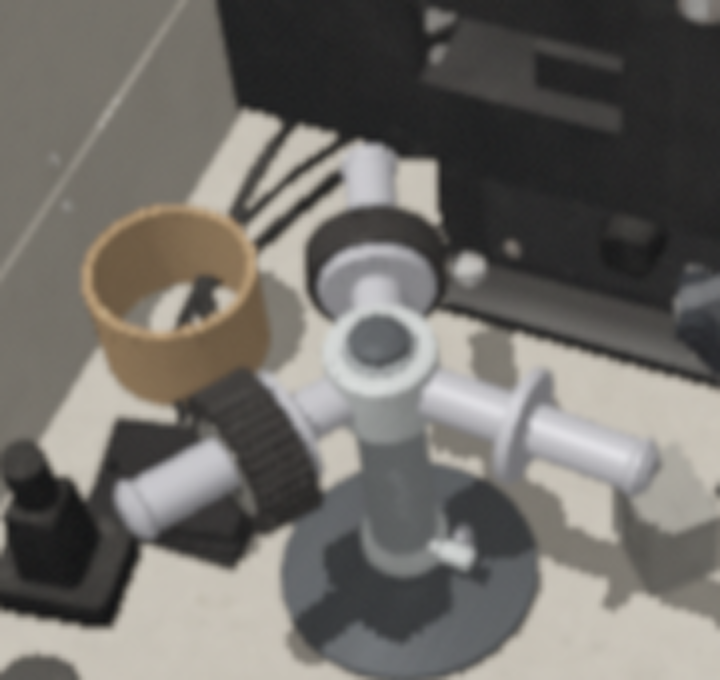

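View pics/t4.png

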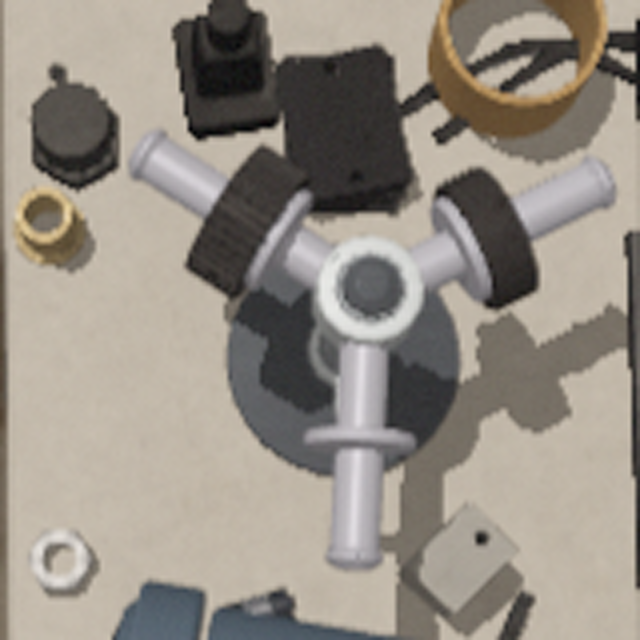

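```bash
python3 - <<'E'
from h import *
T=np.array([[148,147],[602,180],[354,562]])/4+[210,70]
S=np.array([[135,510],[370,160],[648,470]])/4+[130,60]
A=np.array([onz("top",p,.155) for p in T]);B=np.array([onz("side",p,.155) for p in S]);C=[]
for s,t in zip(S,T):
    X,a,b=tri(s,t);print(X.round(4),a.round(1),b.round(1))
for Q in (A,B):
    print(Q.round(4).tolist(),Q.mean(0).round(4));c=Q.mean(0)
    for q in Q: print(np.linalg.norm(q-c).round(4),np.degrees(np.arctan2(*(q-c)[1::-1])).round(1))
# rod centreline
for n,p,q in (("top",[354,545],[366,365]),("side",[620,455],[440,394])):
    o=[210,70] if n=="top" else [130,60]
    a=onz(n,np.array(p)/4+o,.155);b=onz(n,np.array(q)/4+o,.155);print(n,a.round(4),b.round(4),np.degrees(np.arctan2(*(a-b)[1::-1])))
a=onz("top",np.array([360,438])/4+[210,70],.155);print("collar top",a)
E
```

```text
[0.7406 0.0755 0.1526] [-0.3 -0.1] [0.1 0.3]
[ 0.7233 -0.1272  0.1575] [0.1 0. ] [-0.  -0.1]
[ 0.5532 -0.0124  0.1533] [-0.2 -0. ] [0.  0.2]
[[0.7405, 0.0756, 0.155], [0.7238, -0.1278, 0.155], [0.5535, -0.0122, 0.155]] [ 0.6726 -0.0215  0.155 ]
0.1185 55.0
0.1181 -64.3
0.1195 175.5
[[0.7389, 0.0768, 0.155], [0.7246, -0.1293, 0.155], [0.5526, -0.0113, 0.155]] [ 0.672  -0.0213  0.155 ]
0.1187 55.7
0.1201 -64.1
0.1199 175.2
top [ 0.561  -0.0123  0.155 ] [ 0.641  -0.0195  0.155 ] 174.88482868047166
side [ 0.5657 -0.0145  0.155 ] [ 0.6461 -0.0184  0.155 ] 177.20168953849628
collar top [ 0.60840546 -0.01608923  0.155     ]
```

Emit:
play_rows(fingers=[1,1,1,1,1,1,1,1], linear=[[69,-24,70],[69,-24,70],[69,-24,70],[69,-24,70],[69,-24,70],[69,-24,70],[69,-24,70],[69,-24,70]], rot=[[0,0,-1.27],[0,0,-1.27],[0,0,-1.27],[0,0,-1.27],[0,0,-1.27],[0,0,-1.27],[0,0,-1.27],[0,0,-1.27]])

```text
clock: 7.53
eef_pos: [0.4376, 0.0812, 0.1631]
tcp_rot: [-180.0, 0.1, 162.9]
contact_force: [0.3, 0.5, 0.6]
gripper_width: 0.0856
```

```bash
python3 - <<'E'
from h import *
st();print(go([.43,.082,.10],178.5),go([.43,.082,.01],178.5))
E
```

```text
7.53 [0.4376 0.0812 0.1631] [-1.800e+02  1.000e-01  1.629e+02] [0.26 0.48 0.57] 0.0856 [ -4.  23. 111.  -0.  46. -77.]
(array([ 7.6, -1.4, 63.1]), array([-0.   ,  0.002, -0.272])) (array([  7.7,  -1.4, 153.1]), array([-0.   ,  0.002, -0.272]))
```

Emit:
play_rows(fingers=[1,1,1,1,1], linear=[[3,-1,30],[7,-1,60],[7,-1,90],[7,-1,90],[7,-1,90]], rot=[[0,0,-0.12],[0,0,-0.24],[0,0,-0.272],[0,0,-0.272],[0,0,-0.272]])

```text
clock: 7.95
eef_pos: [0.4289, 0.0823, 0.072]
tcp_rot: [-180.0, -0.2, 178.2]
contact_force: [-0.1, -0.0, 0.4]
gripper_width: 0.0853
```

```bash
python3 - <<'E'
from h import *
im=vision.snapshot("side")[:,:,::-1].copy();crop(im,270,180,420,310,"pics/s5.png",5)
st();print(go([.43,.082,.01],178.5))
E
```

```text
8.0 [0.4298 0.0823 0.0732] [-180.     0.   178.2] [0.65 0.19 0.55] 0.0857 [ -4.  33. 116.  -0.  30. -92.]
(array([-0.2, -0.3, 63.2]), array([-0.   ,  0.   , -0.006]))
```

View pics/s5.png

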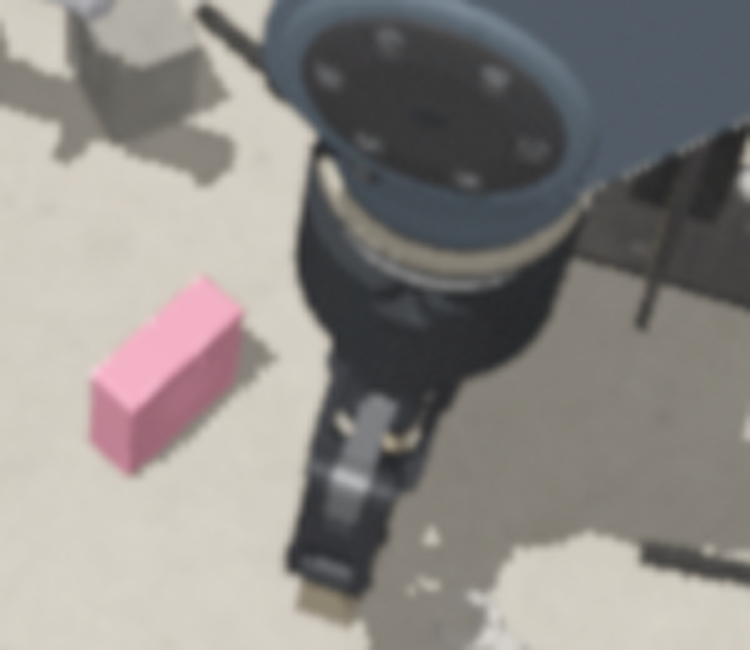

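Emit:
play_rows(fingers=[1,1,1,1,1,1], linear=[[0,0,15],[0,0,30],[0,0,45],[0,0,57],[0,0,63],[0,0,63]], rot=[[0,0,0],[0,0,0],[0,0,0],[0,0,0],[0,0,0],[0,0,0]])

```text
clock: 8.5
eef_pos: [0.43, 0.0822, 0.0109]
tcp_rot: [-180.0, 0.1, 178.2]
contact_force: [0.0, 0.9, 0.1]
gripper_width: 0.0851
```

Emit:
play_rows(fingers=[0.8,0.7,0.6,0.5,0.3,0.3,0.3], linear=[[0,0,0],[0,0,0],[0,0,0],[0,0,0],[0,0,0],[0,0,0],[0,0,0]], rot=[[0,0,0],[0,0,0],[0,0,0],[0,0,0],[0,0,0],[0,0,0],[0,0,0]], newtons=50)

```text
clock: 9.08
eef_pos: [0.4296, 0.0823, 0.0116]
tcp_rot: [-180.0, 0.2, 178.3]
contact_force: [1.4, 0.6, 6.5]
gripper_width: 0.0552
```

Emit:
play_rows(fingers=[0.3,0.3,0.3,0.3,0.3,0.3], linear=[[0,0,-10],[0,0,-40],[0,0,-75],[0,0,-110],[0,0,-130],[0,0,-130]], rot=[[0,0,0],[0,0,0],[0,0,0],[0,0,0],[0,0,0],[0,0,0]])

```text
clock: 9.58
eef_pos: [0.431, 0.0823, 0.1444]
tcp_rot: [-180.0, 0.5, 178.3]
contact_force: [0.2, 0.0, -3.6]
gripper_width: 0.0551
```

```bash
python3 - <<'E'
from h import *
im=vision.snapshot("side")[:,:,::-1].copy();cv2.imwrite("pics/side6.png",im);crop(im,280,160,440,300,"pics/s6.png",5)
st();
E
```

```text
9.63 [0.4298 0.0823 0.1425] [-180.     0.3  178.3] [-0.38 -0.58 -4.06] 0.0555 [ -4.  25. 114.  -0.  41. -92.]
```

View pics/s6.png

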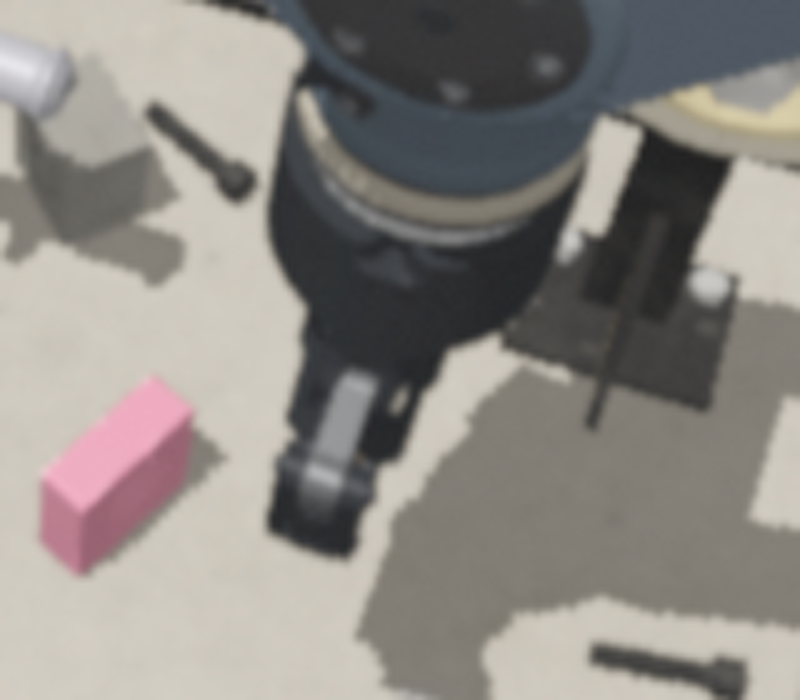

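```bash
cat >> h.py <<'E'
U=np.array([np.cos(np.radians(-4.5)),np.sin(np.radians(-4.5))]);TIP=np.array([.6723,-.0214])-.122*U
def br(s,z=.137): return [*(TIP+s*U),z]   # s>0 inward of tip
E
python3 -c "
from h import *
st();print(TIP,go(br(-.035),175.5))"
```

```text
9.63 [0.4298 0.0823 0.1425] [-180.     0.3  178.3] [-0.38 -0.58 -4.06] 0.0555 [ -4.  25. 114.  -0.  41. -92.]
[ 0.55067609 -0.01182799] (array([-88.6, -88.7,   6. ]), array([-0.   ,  0.006,  0.049]))
```

Emit:
play_rows(fingers=[0.3,0.3,0.3,0.3,0.3,0.3,0.3], linear=[[-20,-20,1],[-42,-42,2],[-65,-65,4],[-80,-80,5],[-88,-88,6],[-88.6,-88.7,6],[-88.6,-88.7,6]], rot=[[0,0,0],[0,0,0.02],[0,0,0.03],[0,0,0.049],[0,0,0.049],[0,0,0.049],[0,0,0.049]])

```text
clock: 10.22
eef_pos: [0.5126, -0.0086, 0.1328]
tcp_rot: [179.9, -0.3, 175.4]
contact_force: [-0.3, 0.2, -4.2]
gripper_width: 0.0551
```

```bash
python3 - <<'E'
from h import *
im=vision.snapshot("side")[:,:,::-1].copy();cv2.imwrite("pics/side7.png",im);crop(im,200,90,360,220,"pics/s7.png",5)
im=vision.snapshot("top")[:,:,::-1].copy();cv2.imwrite("pics/top7.png",im);crop(im,230,120,370,240,"pics/t7.png",5)
st(); print(go(br(-.035),175.5))
E
```

```text
10.32 [ 0.5119 -0.0076  0.1334] [179.9  -0.3 175.5] [-0.18  0.3  -4.18] 0.0553 [-13.  30. 103.   0.  47. -99.]
(array([-3.9, -1.1, -3.7]), array([ 0.001, -0.005,  0.001]))
```

View pics/s7.png

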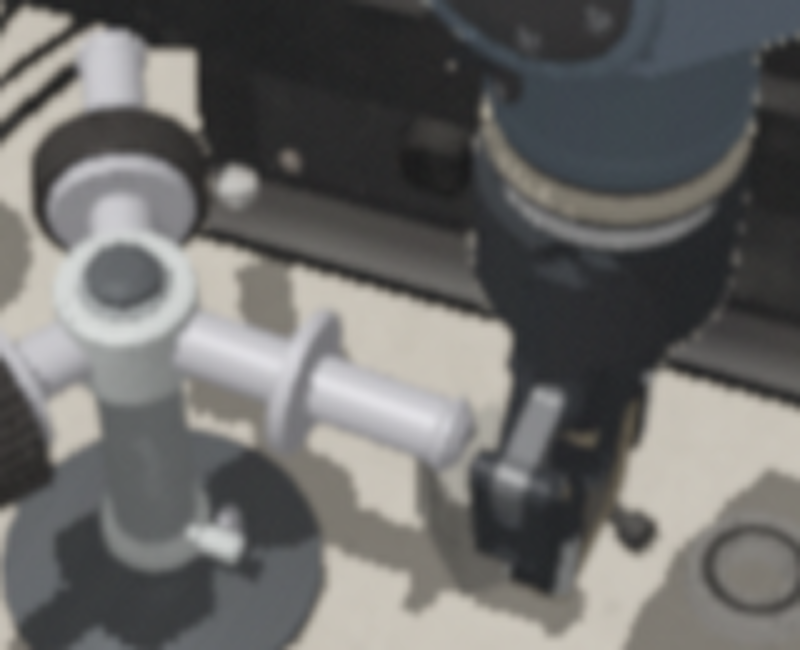

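View pics/t7.png

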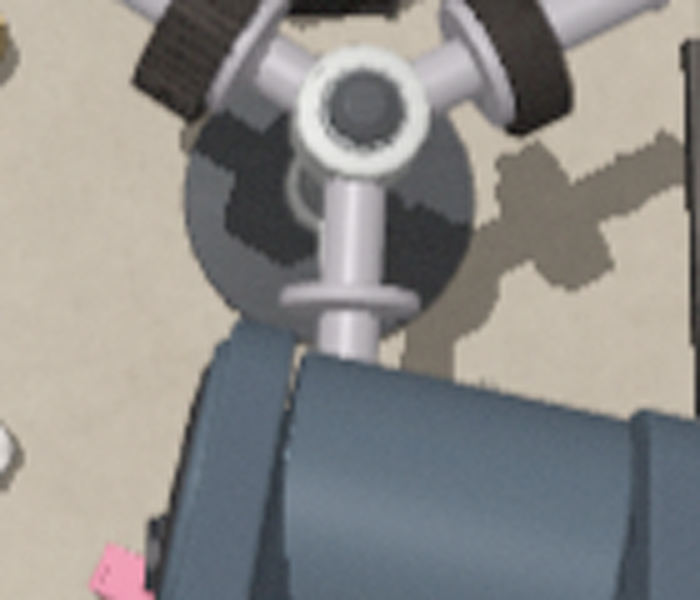

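Emit:
play_rows(fingers=[0.3,0.3,0.3,0.3,0.3], linear=[[-4,-1,-4],[-4,-1,-4],[-10,-1,-4],[-16,-1,-4],[-20,-1,-4]], rot=[[0,0,0],[0,0,0],[0,0,0],[0,0,0],[0,0,0]])

```text
clock: 10.73
eef_pos: [0.5357, -0.0116, 0.1387]
tcp_rot: [-180.0, 0.1, 175.5]
contact_force: [0.4, -0.0, -2.9]
gripper_width: 0.0553
```

```bash
python3 - <<'E'
from h import *
st(); s=ctrl.read_state();print((s['eef_pos'][:2]-TIP)@U, go(br(.0),175.5))
im=vision.snapshot("side")[:,:,::-1].copy();crop(im,200,90,360,220,"pics/s8.png",5)
E
```

```text
10.73 [ 0.5357 -0.0116  0.1387] [-1.800e+02  1.000e-01  1.755e+02] [ 0.4  -0.02 -2.88] 0.0553 [-13.  31. 100.   0.  49. -99.]
-0.014979089346554786 (array([-15. ,   0.9,   1.7]), array([-0.   ,  0.002,  0.   ]))
```

View pics/s8.png

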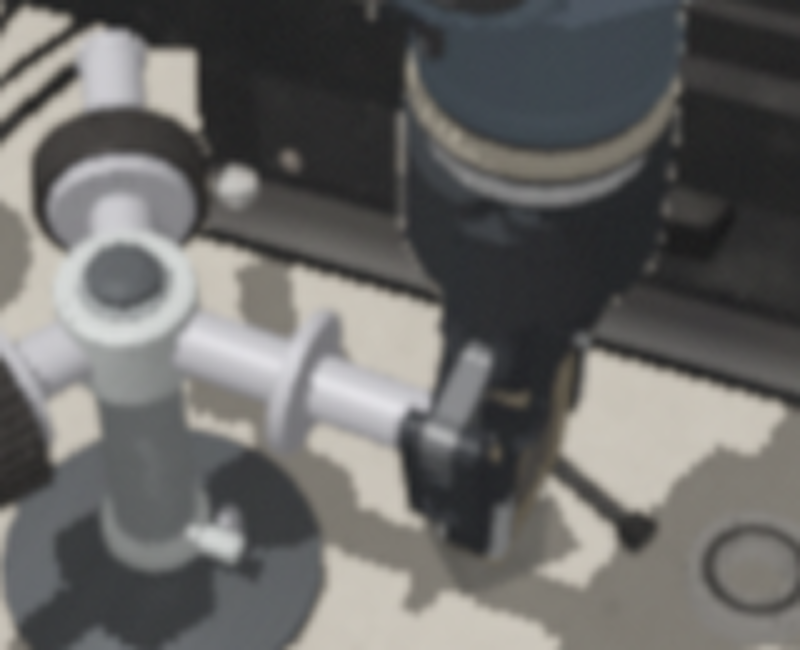

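Emit:
play_rows(fingers=[0.3,0.3,0.3,0.3], linear=[[-3,1,1.5],[-6,1,1.5],[-9,1,1.5],[-12,1,1.5]], rot=[[0,0,0],[0,0,0],[0,0,0],[0,0,0]])

```text
clock: 11.12
eef_pos: [0.5465, -0.0115, 0.1367]
tcp_rot: [180.0, -0.0, 175.5]
contact_force: [0.6, 0.4, -4.4]
gripper_width: 0.0551
```

Emit:
play_rows(fingers=[0.3,0.3,0.3,0.3], linear=[[-3,0,0],[-6,0,0],[-9,0,0],[-12,0,0]], rot=[[0,0,0],[0,0,0],[0,0,0],[0,0,0]])

```text
clock: 11.45
eef_pos: [0.5586, -0.0125, 0.1368]
tcp_rot: [180.0, -0.0, 175.5]
contact_force: [-0.2, -0.6, -3.5]
gripper_width: 0.0552
```

```bash
python3 - <<'E'
from h import *
st(); s=ctrl.read_state();print((s['eef_pos'][:2]-TIP)@U, go(br(.03),175.5))
E
```

```text
11.45 [ 0.5586 -0.0125  0.1368] [180.   -0.  175.5] [-0.17 -0.62 -3.54] 0.0552 [-13.  33.  97.   0.  51. -98.]
0.007980059037633928 (array([-22. ,   0.1,  -0.2]), array([ 0., -0., -0.]))
```

Emit:
play_rows(fingers=[0.3,0.3,0.3,0.3,0.3,0.3], linear=[[-4,0,0],[-8,0,0],[-12,0,0],[-16,0,0],[-20,0,0],[-23,0,0]], rot=[[0,0,0],[0,0,0],[0,0,0],[0,0,0],[0,0,0],[0,0,0]])

```text
clock: 11.95
eef_pos: [0.5819, -0.0144, 0.1368]
tcp_rot: [-180.0, 0.0, 175.5]
contact_force: [0.1, -0.5, -3.0]
gripper_width: 0.0555
```

```bash
python3 - <<'E'
from h import *
st(); s=ctrl.read_state();print((s['eef_pos'][:2]-TIP)@U, go(br(.03),175.5))
im=vision.snapshot("side")[:,:,::-1].copy();crop(im,170,80,330,210,"pics/s9.png",5)
im=vision.snapshot("top")[:,:,::-1].copy();crop(im,230,120,370,240,"pics/t9.png",5)
E
```

```text
11.95 [ 0.5819 -0.0144  0.1368] [-180.     0.   175.5] [ 0.14 -0.51 -3.05] 0.0555 [-12.  34.  93.  -0.  53. -98.]
0.03131507935582423 (array([ 1.3,  0.1, -0.2]), array([-0.,  0., -0.]))
```

View pics/s9.png

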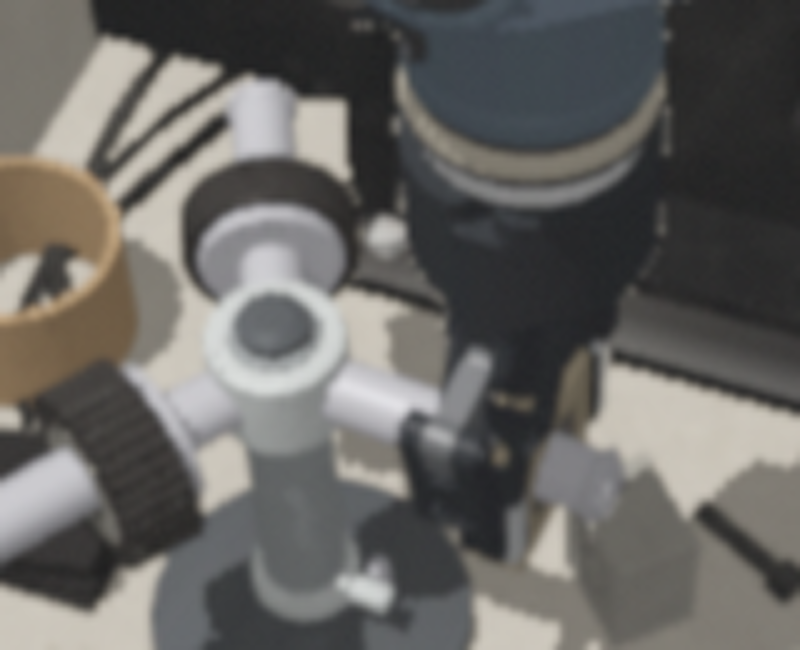

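Emit:
play_rows(fingers=[0.3,0.3,0.3,0.3], linear=[[-1.5,0,1],[-3,0,1.5],[-4.5,0,2],[-6,0,2]], rot=[[0,0,0],[0,0,0],[0,0,0],[0,0,0]])

```text
clock: 12.38
eef_pos: [0.5871, -0.0147, 0.1346]
tcp_rot: [180.0, -0.0, 175.5]
contact_force: [-0.4, -0.1, -3.6]
gripper_width: 0.0556
```

Emit:
play_rows(fingers=[0.3,0.3,0.3], linear=[[-1,0,0],[-2,0,0],[-3,0,0]], rot=[[0,0,0],[0,0,0],[0,0,0]])

```text
clock: 12.63
eef_pos: [0.5903, -0.015, 0.1348]
tcp_rot: [-180.0, 0.0, 175.5]
contact_force: [-0.5, 0.1, -3.5]
gripper_width: 0.0553
```

Emit:
play_rows(fingers=[0.3,0.3], linear=[[-1,0,0],[-2,0,0]], rot=[[0,0,0],[0,0,0]])

```text
clock: 12.8
eef_pos: [0.5923, -0.0152, 0.1349]
tcp_rot: [-180.0, 0.0, 175.5]
contact_force: [-0.8, 0.1, -4.1]
gripper_width: 0.0553
```

```bash
python3 - <<'E'
from h import *
st(); s=ctrl.read_state();print((s['eef_pos'][:2]-TIP)@U)
E
```

```text
12.8 [ 0.5923 -0.0152  0.1349] [-180.     0.   175.5] [-0.78  0.12 -4.05] 0.0553 [-12.  35.  92.  -0.  53. -98.]
0.04176852141904763
```

Emit:
play_rows(fingers=[0.3,0.3], linear=[[-0.7,0,0],[-1.4,0,0]], rot=[[0,0,0],[0,0,0]])

```text
clock: 12.97
eef_pos: [0.5933, -0.0152, 0.1348]
tcp_rot: [180.0, -0.1, 175.5]
contact_force: [-0.6, -0.1, -3.1]
gripper_width: 0.0552
```

Emit:
play_rows(fingers=[0.3,0.3], linear=[[-0.7,0,0],[-1.4,0,0]], rot=[[0,0,0],[0,0,0]])

```text
clock: 13.13
eef_pos: [0.5933, -0.0152, 0.1346]
tcp_rot: [180.0, -0.2, 175.5]
contact_force: [-5.5, -0.5, 0.3]
gripper_width: 0.0551
```

Emit:
play_rows(fingers=[0.3,0.3,0.3], linear=[[1,0,0],[1.4,0,0.5],[1.4,0,1]], rot=[[0,0,0],[0,0,0],[0,0,0]])

```text
clock: 13.38
eef_pos: [0.5933, -0.0152, 0.1338]
tcp_rot: [180.0, -0.0, 175.5]
contact_force: [-2.4, -0.0, -2.0]
gripper_width: 0.0552
```

Emit:
play_rows(fingers=[0.3,0.3], linear=[[0,0,0.5],[0,0,1]], rot=[[0,0,0],[0,0,0]])

```text
clock: 13.55
eef_pos: [0.5934, -0.0152, 0.1333]
tcp_rot: [180.0, -0.0, 175.5]
contact_force: [-6.1, 0.4, 5.1]
gripper_width: 0.0556
```

Emit:
play_rows(fingers=[0.3,0.3,0.3], linear=[[2,0,0],[2,0,0],[2,0,0]], rot=[[0,0,0],[0,0,0],[0,0,0]])

```text
clock: 13.8
eef_pos: [0.593, -0.0152, 0.1333]
tcp_rot: [180.0, 0.2, 175.5]
contact_force: [1.1, 0.7, -0.0]
gripper_width: 0.0555
```

Emit:
play_rows(fingers=[0.3,0.3,0.3], linear=[[-1,0,0],[-1.8,0,0],[-1.8,0,0]], rot=[[0,0,0],[0,0,0],[0,0,0]])

```text
clock: 14.05
eef_pos: [0.5931, -0.0151, 0.1332]
tcp_rot: [180.0, -0.0, 175.5]
contact_force: [-2.0, 0.4, 5.7]
gripper_width: 0.0556
```

Emit:
play_rows(fingers=[0.3,0.3,0.3], linear=[[-0.3,0,-0.7],[-0.8,0,-0.7],[-0.8,0,-0.7]], rot=[[0,0,0],[0,0,0],[0,0,0]])

```text
clock: 14.3
eef_pos: [0.5933, -0.0152, 0.1333]
tcp_rot: [180.0, -0.1, 175.5]
contact_force: [-4.2, 1.7, 2.3]
gripper_width: 0.0553
```

Emit:
play_rows(fingers=[0.3,0.3,0.3], linear=[[-0.4,0,-0.4],[-0.8,0,-0.4],[-0.8,0,-0.4]], rot=[[0,0,0],[0,0,0],[0,0,0]])

```text
clock: 14.55
eef_pos: [0.5933, -0.0151, 0.1333]
tcp_rot: [180.0, -0.2, 175.5]
contact_force: [-5.9, 0.4, 0.7]
gripper_width: 0.055
```

Emit:
play_rows(fingers=[0.3,0.3,0.3], linear=[[-0.4,0,0],[-0.5,0,0],[-0.5,0,0]], rot=[[0,0,0],[0,0,0],[0,0,0]])

```text
clock: 14.8
eef_pos: [0.5932, -0.0151, 0.1333]
tcp_rot: [180.0, -0.3, 175.5]
contact_force: [-6.8, 0.8, 2.7]
gripper_width: 0.0552
```

Emit:
play_rows(fingers=[0.3,0.3,0.3], linear=[[-0.2,0,-0.3],[-0.3,0,-0.3],[-0.3,0,-0.3]], rot=[[0,0,0],[0,0,0],[0,0,0]])

```text
clock: 15.05
eef_pos: [0.5932, -0.0151, 0.1333]
tcp_rot: [180.0, -0.3, 175.5]
contact_force: [-7.1, 1.3, 1.3]
gripper_width: 0.0552
```

```bash
python3 - <<'E'
from h import *
for i in range(3): st()
im=vision.snapshot("side")[:,:,::-1].copy();crop(im,170,80,330,210,"pics/s10.png",5)
st()
E
```

```text
15.05 [ 0.5932 -0.0151  0.1333] [180.   -0.3 175.5] [-7.12  1.25  1.26] 0.0552 [-12.  35.  91.  -0.  54. -98.]
15.05 [ 0.5932 -0.0151  0.1333] [180.   -0.3 175.5] [-7.12  1.25  1.26] 0.0552 [-12.  35.  91.  -0.  54. -98.]
15.05 [ 0.5932 -0.0151  0.1333] [180.   -0.3 175.5] [-7.12  1.25  1.26] 0.0552 [-12.  35.  91.  -0.  54. -98.]
15.1 [ 0.5932 -0.0151  0.1333] [180.   -0.3 175.5] [-6.69 -0.22  1.91] 0.0552 [-12.  35.  91.  -0.  54. -98.]
```

View pics/s10.png

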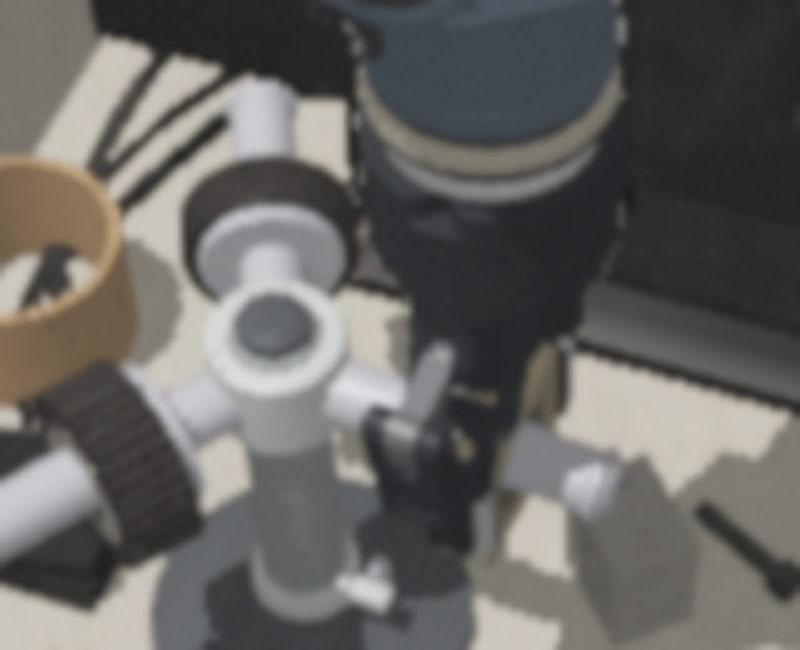

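Emit:
play_rows(fingers=[0.3,0.3,0.66,0.75,0.85,0.95,1,1], linear=[[0.8,0,0],[0.8,0,0],[0.8,0,0],[0.8,0,0],[0.8,0,0],[0.8,0,0],[0.8,0,0],[0.8,0,0]], rot=[[0,0,0],[0,0,0],[0,0,0],[0,0,0],[0,0,0],[0,0,0],[0,0,0],[0,0,0]])

```text
clock: 15.77
eef_pos: [0.5956, -0.0156, 0.1345]
tcp_rot: [-180.0, 0.1, 175.5]
contact_force: [-0.2, -0.3, 0.2]
gripper_width: 0.0854
```

```bash
python3 - <<'E'
from h import *
st()
im=vision.snapshot("side")[:,:,::-1].copy();crop(im,170,80,330,210,"pics/s11.png",5)
E
```

```text
15.77 [ 0.5956 -0.0156  0.1345] [-1.800e+02  1.000e-01  1.755e+02] [-0.23 -0.27  0.16] 0.0854 [-12.  35.  91.  -0.  53. -98.]
```

View pics/s11.png

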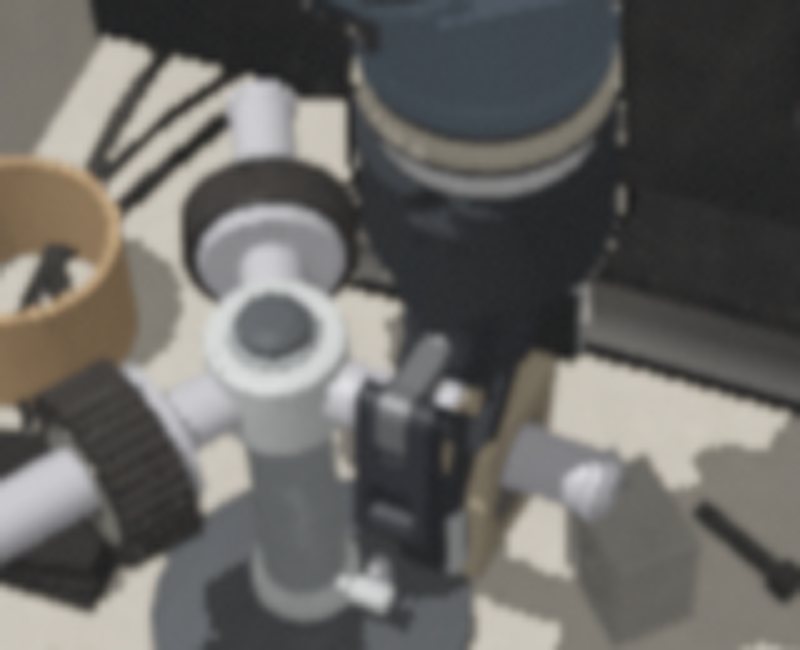

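Plate released and touch-free. Rise straight up, slowly at first, and look.

Emit:
play_rows(fingers=[1,1,1,1,1,1,1,1], linear=[[0,0,-8],[0,0,-18],[0,0,-30],[0,0,-50],[0,0,-75],[0,0,-100],[30,0,-110],[60,0,-110]], rot=[[0,0,0],[0,0,0],[0,0,0],[0,0,0],[0,0,0],[0,0,0],[0,0,0],[0,0,0]])

```text
clock: 16.48
eef_pos: [0.5382, -0.0114, 0.2485]
tcp_rot: [-179.9, 0.6, 175.5]
contact_force: [-0.0, -0.5, -0.1]
gripper_width: 0.0852
```

Emit:
play_rows(fingers=[1,1,1,1,1,1,1,1], linear=[[30,0,0],[60,0,0],[90,0,0],[110,0,0],[120,0,0],[120,0,0],[120,0,0],[120,0,0]], rot=[[0,0,0],[0,0,0],[0,0,0],[0,0,0],[0,0,0],[0,0,0],[0,0,0],[0,0,0]])

```text
clock: 17.15
eef_pos: [0.4186, -0.0011, 0.246]
tcp_rot: [179.9, 0.5, 175.5]
contact_force: [3.8, 2.8, -0.0]
gripper_width: 0.0853
```

```bash
python3 - <<'E'
from h import *
im=vision.snapshot("side")[:,:,::-1].copy();cv2.imwrite("pics/side12.png",im);crop(im,130,60,310,210,"pics/s12.png",4)
im=vision.snapshot("top")[:,:,::-1].copy();cv2.imwrite("pics/top12.png",im);crop(im,210,70,370,220,"pics/t12.png",4)
st()
E
```

```text
17.25 [ 0.4186 -0.0012  0.2459] [180.    0.4 175.5] [3.91 4.23 1.82] 0.0851 [ -16.   13.  109.    0.   57. -101.]
```

View pics/s12.png

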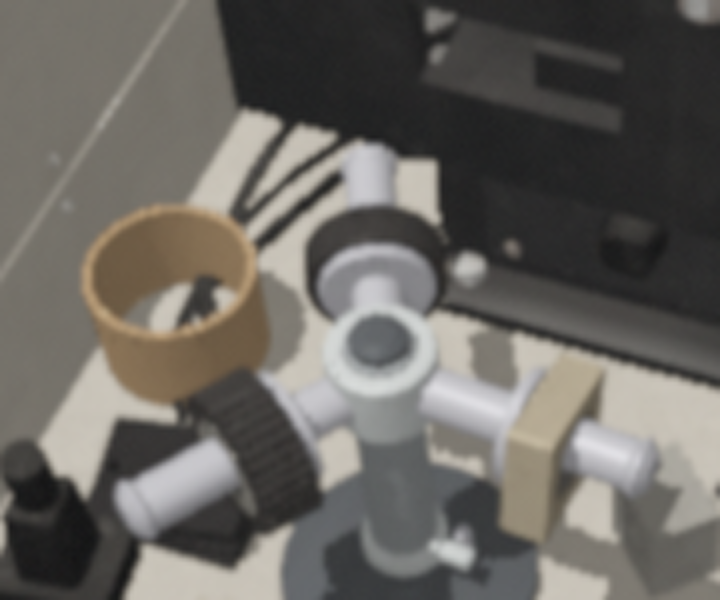

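View pics/t12.png

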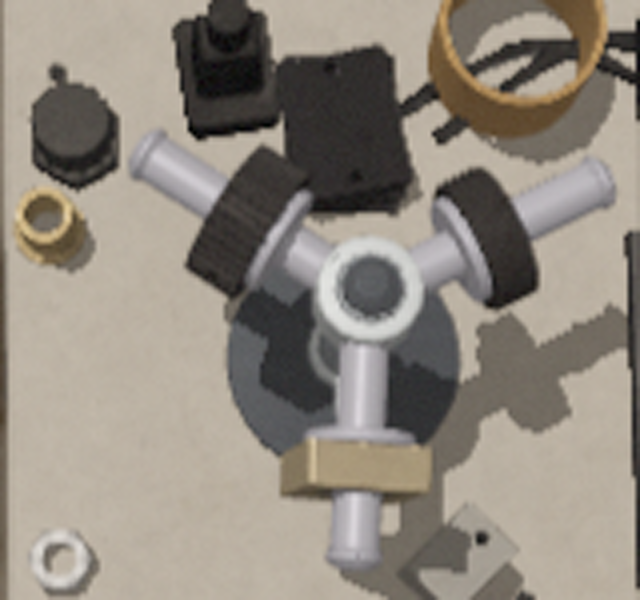

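Emit:
play_rows(fingers=[1,1,1,1,1], linear=[[-15,0,0],[-30,0,0],[-40,0,0],[-40,0,0],[-40,0,0]], rot=[[0,0,0],[0,0,0],[0,0,0],[0,0,0],[0,0,0]])

```text
clock: 17.67
eef_pos: [0.4554, -0.0044, 0.2443]
tcp_rot: [-180.0, -0.0, 175.5]
contact_force: [0.2, 0.6, -0.4]
gripper_width: 0.0854
```

```bash
python3 - <<'E'
from h import *
im=vision.snapshot("side")[:,:,::-1].copy();cv2.imwrite("pics/side13.png",im)
im=vision.snapshot("top")[:,:,::-1].copy();cv2.imwrite("pics/top13.png",im)
st()
E
```

```text
17.77 [ 0.4544 -0.0042  0.2441] [ 1.800e+02 -1.000e-01  1.755e+02] [-0.35 -1.48 -0.43] 0.0853 [ -15.   16.  105.   -0.   59. -100.]
```

View pics/side13.png

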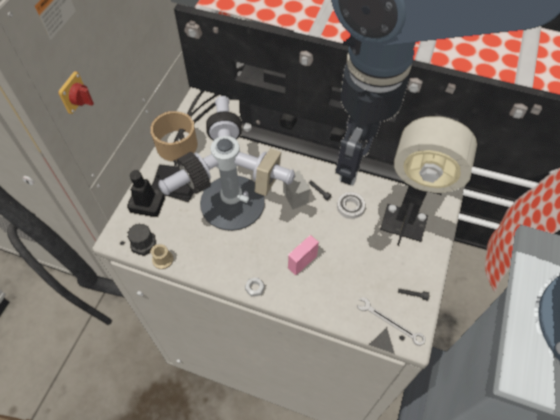

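View pics/top13.png

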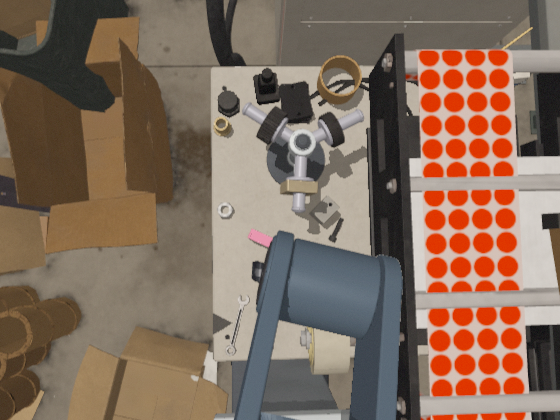

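Emit:
play_rows(fingers=[1,1,1,1,1,1], linear=[[-5,-10,-10],[-10,-20,-20],[-10,-20,-30],[-10,-20,-30],[-10,-20,-30],[-10,-20,-30]], rot=[[0,0,0],[0,0,0],[0,0,0],[0,0,0],[0,0,0],[0,0,0]])

```text
clock: 18.27
eef_pos: [0.4627, -0.0247, 0.2737]
tcp_rot: [180.0, -0.1, 175.5]
contact_force: [0.7, -0.1, -0.1]
gripper_width: 0.0854
```

```bash
python3 - <<'E'
from h import *
st()
a=cv2.imread("pics/side12.png");b=vision.snapshot("side")[:,:,::-1].astype(int)
c=cv2.imread("pics/side0.png").astype(int)
for nm,(x0,y0,x1,y1) in dict(rack=(160,95,297,230),nut=(240,275,270,300),bearing=(335,190,372,220),spool=(395,118,480,195),block=(283,172,312,208)).items():
    print(nm,abs(b-a)[y0:y1,x0:x1].mean().round(2),abs(b-c)[y0:y1,x0:x1].mean().round(2))
st()
E
```

```text
18.27 [ 0.4627 -0.0247  0.2737] [ 1.800e+02 -1.000e-01  1.755e+02] [ 0.69 -0.1  -0.14] 0.0854 [ -17.   15.  101.    0.   64. -102.]
rack 0.61 30.65
nut 0.57 1.73
bearing 1.79 1.69
spool 9.92 3.55
block 0.57 28.32
18.32 [ 0.4628 -0.0246  0.2736] [ 1.800e+02 -1.000e-01  1.755e+02] [ 0.19  0.32 -0.07] 0.0861 [ -17.   15.  101.   -0.   64. -102.]
```

```bash
python3 -c "
from rig import ctrl
print(ctrl.sign_off())"
```

```text
the job is handed in; nothing more can be done
None
```

The rack is at its stop, the bearing plate hangs on the empty branch against the collar, and I handed the job in at about 18.3 s.

- **Rack:** I pushed the empty branch round until the force jumped to 14.8 N at the stop, then backed off at once. That is close to the 15 N limit, and I only read force at the end of each move, so a brief higher value between readings is possible. In the later pictures the branches stand where they did at the stop.
- **Plate:** I threaded the beige plate on (not the pink one) and felt the collar about 52 mm in from the tip. I held it there with about 6–7 N at the wrist. Some of that was friction on the rod, so the force on the collar itself may have been slightly less. Then I released it without contact.
- **Last checks:** The pictures show the plate flush against the collar. The nut and bearing are unchanged from the start. The bored block looks unmoved; its image comparison differed because the branch and its shadow now fall across it.
- **Arm contact:** On the way out I read about 6 N at the wrist, probably the arm brushing the large roller stand. I moved clear; the roller looks unmoved, and the force read about zero at hand-in.

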